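# Seat a mould plate on its three-ball mount

### The arm

A 6-joint arm with a two-finger parallel gripper is mounted at the origin on the work surface. World frame = base frame: x ahead of the robot, y to its left, z up, the work surface at z = 0. Lengths are in m, angles in rad, forces in N, time in s.
With the tool pointing down it reaches from about 0.35 to 0.775 m from the base axis. Payload 7.3 kg.
Tool frame: the origin (TCP) lies on the front face of the gripper's body, between the roots of the fingers; the fingertips stand 66 mm ahead of it and the grasp point (between the pads) lies 47 mm ahead of it; z points along the fingers, y is the direction in which the jaws open and shut (so a half turn about z gives the same grasp; the last joint's range is limited). The gripper opens to 92 mm and grips with 3 to 60 N. Pads are 19 mm wide; open, the fingers measure 130 mm over their backs; the gripper's body (75 mm by 190 mm) begins 47 mm behind the grasp point.
Start: joints at [1.159, 0.342, 1.524, -0, 1.275, -0.146], TCP at [0.138, 0.507, 0.292] pointing down, gripper open.
Joint ranges: [-2.53, 2.53], [-0.77, 2.02], [0.04, 2.7], [-1, 4.14], [0.28, 2.66], [-3.11, 3.11]. Speed limits (rad/s): [2.57, 2.57, 3.14, 3.14, 3.14, 3.14].

### API

Orientations are given as [roll, pitch, yaw] about the fixed x, y, z axes, in that order (R = Rz(yaw) Ry(pitch) Rx(roll)).
In Python, from cell import observe, read_camera, hand_in, search_frame, tip_of gives the robot as it stands. The module is installed in compiled form; this text tells all that it offers.
- The arm moves only by the tool apply_moves, never from a script. Its argument "motion" is a list of rows, each an object with "offset": the shift along the tool's x, y, z in mm, a list of three; "rotation": the turn, a rotation vector about the tool's x, y, z in rad, a list of three. In form: [{"offset": [x, y, z], "rotation": [rx, ry, rz]}, ...]. A call has 1 to 12 rows; each row shifts and turns the pose as measured when the row begins, along the tool's axes as they then stand; what a row does not reach is not made up. A row lasts 1/12 s, in which the tool goes at most 41.7 mm and 7.16 degrees, less where a joint would pass 70% of its speed; a pose out of reach is approached as far as the arm can. A call with a gripper value outside its range is refused whole. "grip" is the closure, from 0 (fully open) to 1 (shut), set as the call begins (left out, the last holds). The fingers move at their own pace and stop on an object; "grip_force" is the grip in N (left out, the last holds). Time passes only in rows, so rows that do not move let the fingers close. It gives the time, the measured TCP pose, the force and the opening at its end, in the units of the state.
- observe(): the state, without advancing time (a new reading comes with each control period).
- read_camera(name): name is "side" or "top"; returns a dict with "img" (384x512x3 uint8, red, green, blue), "camera_matrix" (3x3 intrinsics, pixels), "R" (3x3) and "t" (3): a world point X has camera coordinates R X + t. Camera axes: x right, y down, z forward; pixel columns grow to the right and rows downward; lengths in m; the calibration is good to about 2 mm. A picture is of the moment at which its call begins. There is no depth.
- hand_in(): hands the job in, once; it reports no verdict.
Trained networks look in a picture, given as the dict that the camera call returned (one of the last four; its "shot" number tells which), for a name from the list of things; names that differ only in an ending like _2 or _b are one class to them, and where a whole thing is asked for, a point or a joint stands for the part that bears it (a point fixed in the world has none). Each returns a list of dicts, best first, with "score" (0 to 1); they miss things now and then, are a little off and sometimes report something else, mostly with a low value. They report only what shows in the picture. A call takes as long as a camera call. They do not tell look-alikes from the thing itself.
- search_frame(query, picture): "location" ([x, y, z] in m, in world coordinates, good to about 4 mm: the middle of the surface that is visible of it).
- tip_of(query, picture): "location" ([x, y, z] in m, in world coordinates, good to about 4 mm: a listed point, or the origin of a listed thing).
The state is a dict: "time": time; "qpos": joint angles; "qvel": joint speeds; "joint_efforts": joint torques, N m; "tool_pos": TCP position; "tool_rot": TCP orientation; "contact_force": force on the tool from outside, world axes, zero at the start; "torque": the same for the moment, N m; "opening": finger opening in m.
Only numpy, scipy, OpenCV 4.12 (cv2) and the standard library are available. Lean on these libraries where they do the work, as an engineer would, in place of code of your own. Each camera call takes 0.05 s, during which the arm holds its last target.

### The job

Pick up the mould plate from its wooden rest and seat it on the three-ball mount, tongue forward: press it down past the two sprung rollers, then slide it along by feel until the balls drop into its grooves and the springs pull it fully home and level. The ball carrier may be clamped anywhere along the base's slot, so search gently without forcing; leave the plate seated and let go, and leave the other things on the bench where they are.

Things in the scene. Friction and masses are not known exactly. Their poses are not given: they have to be found in the camera images.
- plate: Loose aluminium mould plate, about 0.4 to 0.55 kg, on a 14 mm thick wooden rest. Origin: centre of its underside, below the block's axis; z up, x to its front. Plate top at z 14 mm, x -56 to +88, y +-61. Round bars 8 mm thick edge both sides: axes at y +-64, z 10. Three round-lipped grooves below: front one along x (y 0, x 12 to 84), rear ones through (-22, +-36), at +-120 degrees to x.
- block_grip (a point): Point to grip on the plate's square black graphite mould block, on its axis, 50 mm above the plate's origin. The block is 44 x 44 mm, faces square to the plate's x and y, from z 14 to 69 mm of the plate, with a 28 mm bore in its top. Gripped by its x faces it cannot rock about y.
- tongue (a point): Tip of the 40 mm wide tongue at the plate's front, 104 mm ahead of the plate's origin in x.
- mount: Fixed three-ball mount. Origin: centre of the underside of its steel base, 190 (x) x 220 (y) x 16 mm; z up, x to its front. Seated, the plate's x points along the mount's x.
- slot_mid (a point): Centre of the base's top. On it sits a rigidly clamped ball carrier (130 x 206 x 12 mm) whose position is NOT measured: its centre lies anywhere from 15 mm behind to 15 mm ahead of this point along the mount's x, at y 0, not turned. On it, three slippery 16 mm steel balls, tops at mount z 40: at x +40 from the carrier's centre, and at (-22, +-36).
- entry (a point): On the mount's z axis, 49 mm up: about the height of the plate's origin when its edge bars meet the two free-turning 10 mm rollers (32 mm long along x, at the carrier's centre, axes at y +-70, mount z 52). The rollers give sideways against springs (6 N + 1.2 N/mm each): 5 to 15 N down pushes the plate past them by height 42 mm; from there they pull it down.
- home (a point): On the mount's z axis, 37 mm up: height of the seated plate's origin, level. Seated, it is centred on the carrier and takes some 8 N or more to push out of place. Out of place, its tail rides on the rear balls: origin at 38.5 to 40 mm, nose about 0.05 rad down, sliding along x at 3 to 6 N. Free to move, it slips home from within about 3 mm. Held fast in a grip it cannot drop.
- tin: Bystander: open steel tin, 70 mm wide, 80 mm tall; origin under its centre.
- weight: Bystander: brass cylinder, 44 mm wide, 35 mm tall; origin under its centre.
- frit_jar: Bystander: green glass jar, 56 mm wide, 70 mm tall; origin under its centre.
- frit_jar2: Bystander: amber glass jar, 52 mm wide, 60 mm tall; origin under its centre.
- jacks: Bystander: pair of dark steel tongs lying flat, 200 mm long; origin at the middle.
- tweezers: Bystander: smaller dark steel tongs lying flat, 150 mm long; origin at the middle.
- paddle: Bystander: wooden paddle lying flat, 230 mm long; origin near the middle.
Things that resemble listed ones, but are neither listed nor needed, are in the scene too. Leave any blue or red look-alike of the plate alone.

How it is judged:
On the way:
1. the plate is carried above the mount (z of plate in the frame of mount above 0.05 m and horizontal distance between plate and mount below 0.06 m), for 0.1 s.
At the end, for the whole second after the job is handed in: The plate sits home on the three balls: its origin 34 to 38 mm above the mount's origin (home is 37), level within 0.02 rad, its x along the mount's within 0.06 rad, within 20 mm of the mount's centre sideways, released and at rest; no bystander moved over 30 mm (z of plate in the frame of mount between 0.034 and 0.038 m and angle between the z axis of plate and the z axis of mount, either way round below 0.02 rad and angle between the x axis of plate and the x axis of mount, either way round below 0.06 rad and horizontal distance between plate and mount below 0.02 m and linear speed of plate below 0.01 m/s); the robot touches nothing.
It fails at once if the plate was pressed, shoved or dropped on the mount with more than 60 N (contact force between plate and mount above 60 N).
It fails at once if a bystander was moved by more than 30 mm (distance of any of tin, weight, frit_jar, frit_jar2, jacks, tweezers, paddle from where it was at the start of the episode above 0.03 m).
It also fails if it takes over 48 s, if anything falls off the work surface, if the arm or the gripper's body presses on something with over 40 N, if the wrist force passes 120 N, or if a joint passes its speed limit or range.

## Working session

There is one attempt and no reset: what is moved stays moved. The work goes in short steps, Python scripts to look and compute and a tool call to move; the robot and the scene stay as the last step left them, time stands still between calls to the robot, and variables do not carry over. Pictures are saved under pics/ and viewed, and the job is handed in when it is done.

Besides the shell and the picture viewer there is one more tool, called after "Request:" as name([rows], argument=value, ...), one row to a line, values as JSON. apply_moves: Moves the arm, as the interface text tells. Its arguments: {"type":"object","properties":{"motion":{"type":"array"},"grip":{"type":"number"},"grip_force":{"type":"number"}},"required":["motion"]}

```bash
mkdir -p pics; python3 - <<'E'
from cell import *
import cv2,pickle
print(observe())
for n in("top","side"):
    p=read_camera(n); cv2.imwrite(f"pics/{n}0.png",cv2.resize(p["img"][:,:,::-1],(800,600)))
    pickle.dump(p,open(f"{n}0.pkl","wb"))
    print(n,p["camera_matrix"],p["R"],p["t"])
    for q in("plate","block_grip","tongue","mount","slot_mid","entry","home"):
        for r in tip_of(q,p)[:4]: print(q,r["score"],r["location"])
E
```

```text
{'time': 0.0, 'qpos': array([ 1.15902462e+00,  3.42715130e-01,  1.52502994e+00, -2.66455589e-06,
        1.27540994e+00, -1.46018950e-01]), 'qvel': array([-0.00032071, -0.0001015 ,  0.00042296, -0.00092124, -0.00128989,
       -0.00088107]), 'joint_efforts': array([-2.51216705e-03, -4.31259942e+01, -2.44205046e+01,  7.14538177e-02,
        5.63717773e-02, -8.45825571e-05]), 'tool_pos': array([0.13774462, 0.50628023, 0.29154432]), 'tool_rot': array([-3.14004656e+00, -2.24802541e-04,  2.87584051e+00]), 'contact_force': array([ 0.69742064, -0.15944015, -0.62175766]), 'torque': array([-0.02937595, -0.01777717, -0.0085103 ]), 'opening': 0.09204709067737682}
top [[417.8835358    0.         256.50378015]
 [  0.         417.8835358  196.47189622]
 [  0.           0.           1.        ]] [[-0.02848329 -0.99943098 -0.01806685]
 [-0.98169077  0.03137404 -0.18788   ]
 [ 0.18833993  0.01238462 -0.98202581]] [0.00731861 0.49405462 1.31971118]
plate 0.88 [0.5, -0.2, 0.0127]
plate 0.72 [0.2782, -0.485, 0.0022]
plate 0.61 [0.2487, -0.2302, 0.0017]
block_grip 0.84 [0.2774, -0.4877, 0.0501]
block_gri
[... 629 characters left out ...]
35 -0.65156199]
 [ 0.29299459  0.58225795 -0.75837316]] [-0.4447556   0.20317101  1.13179996]
plate 0.67 [0.4951, -0.2005, 0.0156]
plate 0.63 [0.2768, -0.4816, -0.0018]
plate 0.56 [0.2538, -0.2313, 0.0001]
block_grip 0.69 [0.2794, -0.4826, 0.0507]
block_grip 0.6 [0.2534, -0.233, 0.0472]
block_grip 0.56 [0.4977, -0.1981, 0.0688]
block_grip 0.24 [0.4721, -0.399, -0.0011]
tongue 0.92 [0.3796, -0.4544, 0.0104]
tongue 0.89 [0.6022, -0.1795, 0.0228]
tongue 0.7 [0.326, -0.3072, 0.0073]
mount 0.67 [0.558, 0.1731, 0.006]
slot_mid 0.67 [0.5529, 0.1733, 0.0191]
slot_mid 0.58 [0.5534, 0.1752, 0.0045]
entry 0.59 [0.5553, 0.1763, 0.0478]
entry 0.27 [0.4689, -0.4, 0.0002]
home 0.72 [0.5472, 0.1743, 0.0375]
```

View pics/top0.png

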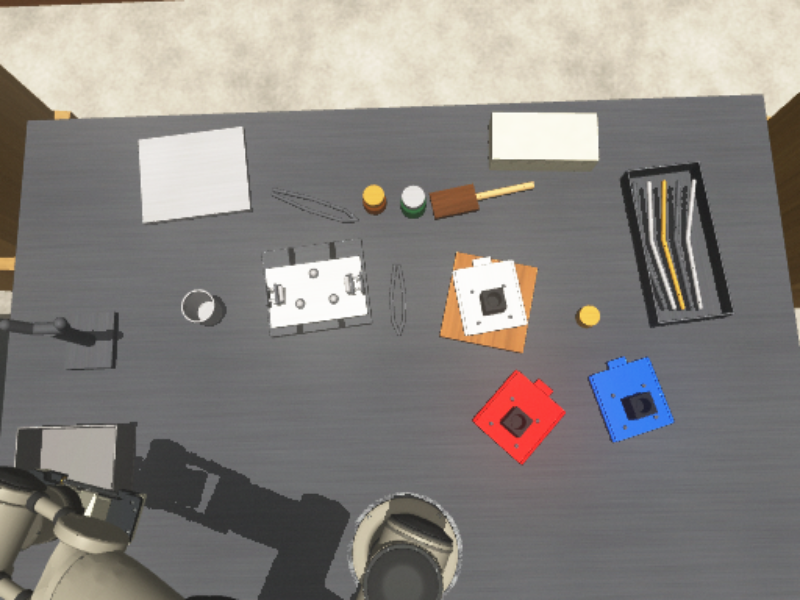

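View pics/side0.png

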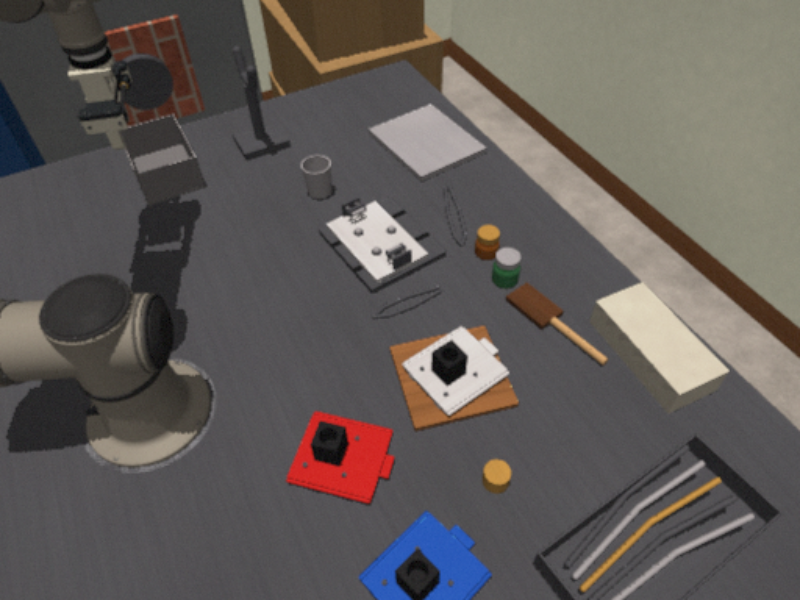

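The listed plate is the white/silver one on the wooden rest, at top px (490,298) and side px (450,362). The red one (518,418) and the blue one (635,400) are look-alikes. I'll confirm this in enlarged crops.

```bash
python3 - <<'E'
import cv2,pickle
t=pickle.load(open("top0.pkl","rb"))["img"][:,:,::-1];s=pickle.load(open("side0.pkl","rb"))["img"][:,:,::-1]
def c(im,x0,y0,w,h,k,n): cv2.imwrite(n,cv2.resize(im[y0:y0+h,x0:x0+w],None,fx=k,fy=k,interpolation=cv2.INTER_CUBIC))
c(t,275,155,75,75,8,"pics/tp.png"); c(t,160,145,85,75,8,"pics/tm.png")
c(s,245,200,90,75,8,"pics/sp.png"); c(s,200,120,90,75,8,"pics/sm.png")
E
```

```text
(no output)
```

View pics/tp.png

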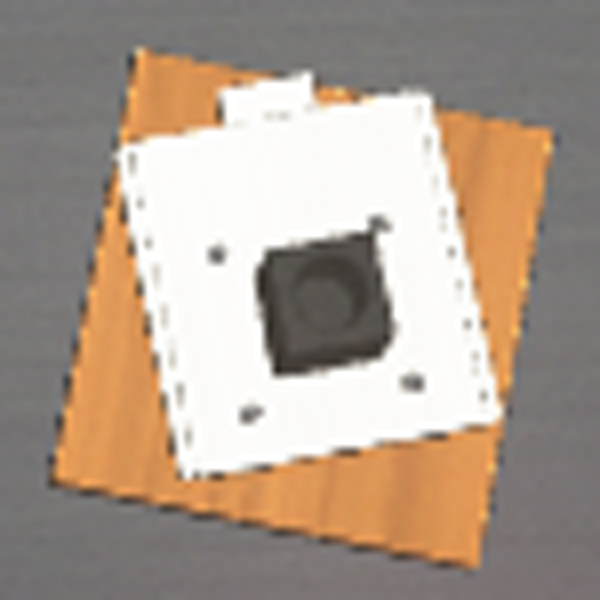

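View pics/tm.png

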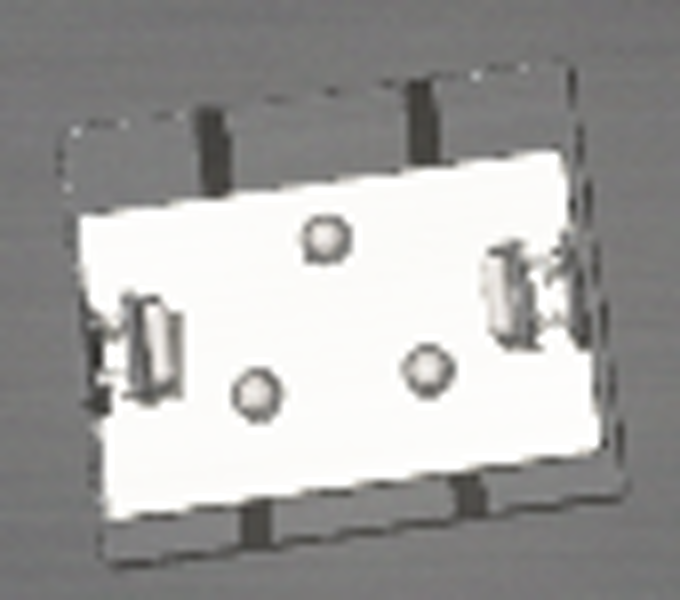

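View pics/sp.png

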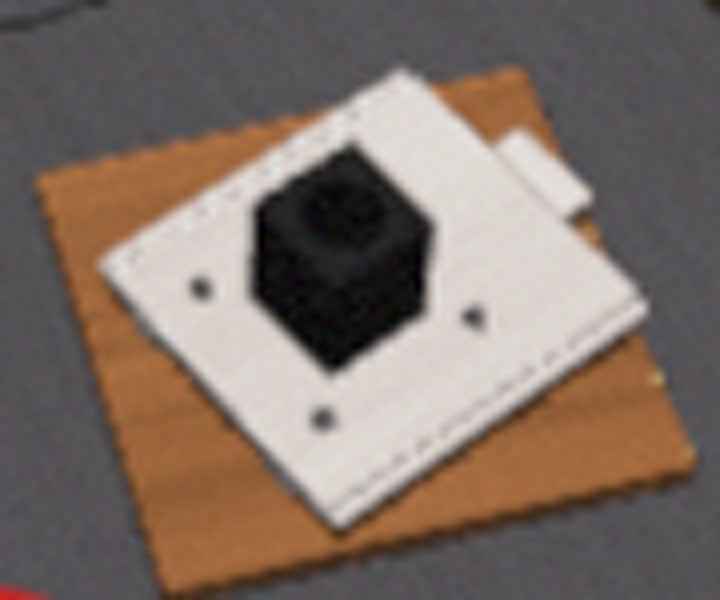

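View pics/sm.png

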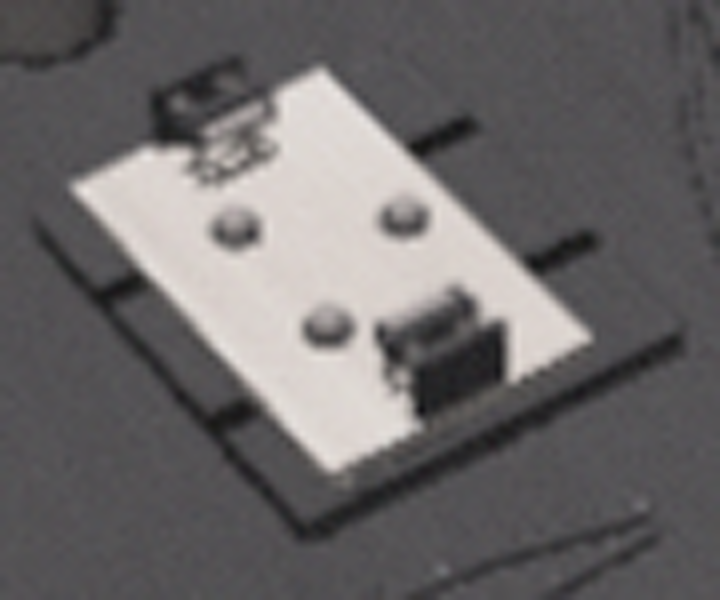

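```bash
cat > h.py <<'E'
import numpy as np,pickle
from scipy.optimize import least_squares
C={n:pickle.load(open(f"{n}0.pkl","rb")) for n in("top","side")}
def proj(n,X):
    p=C[n];q=p["camera_matrix"]@(p["R"]@np.asarray(X)+p["t"]);return q[:2]/q[2]
def full(x0,y0,c,k=8): return np.array([x0+(c[0]+.5)/k-.5,y0+(c[1]+.5)/k-.5])
def pose(x,y,z,a,P): c,s=np.cos(a),np.sin(a);return np.array([x+c*P[0]-s*P[1],y+s*P[0]+c*P[1],z+P[2]])
E
python3 - <<'E'
from h import *
# plate
O={"top":(275,155),"side":(245,200)}
L=[]
def a(n,c,f): L.append((n,full(*O[n],c),f))
for n,cs in (("top",[(120,148),(432,92),(500,418),(185,478)]),("side",[(402,68),(648,308),(342,528),(100,265)])):
    for c,(sx,sy) in zip(cs,[(88,1),(88,-1),(-56,-1),(-56,1)]): a(n,c,lambda p,sx=sx,sy=sy:(sx/1e3,sy*p[4],.012))
for c,P in (((350,145),(22,22,69)),((433,222),(22,-22,69)),((425,305),(22,-22,14)),((333,372),(-22,-22,14)),((252,292),(-22,22,14)),((252,205),(-22,22,69))): a("side",c,lambda p,P=P:np.array(P)/1e3)
def res(p): return np.concatenate([proj(n,pose(p[0],p[1],p[2],p[3],f(p)))-uv for n,uv,f in L])
r=least_squares(res,[.5,-.2,.014,.15,.066],loss="soft_l1");print("plate",r.x.round(4));print(r.fun.reshape(-1,2).round(1).tolist())
O={"top":(160,145),"side":(200,120)};L=[]
cor=[(1,1),(1,-1),(-1,-1),(-1,1)]
for c,(i,j) in zip([(68,130),(572,65),(625,495),(110,565)],cor): a("top",c,lambda p,i=i,j=j:(i*.095,j*.11,.016))
for c,(i,j) in zip([(682,335),(305,525),(38,220)],[cor[1],cor[2],cor[3]]): a("side",c,lambda p,i=i,j=j:(i*.095,j*.11,.016))
for n,cs in (("top",[(80,215),(560,152),(603,450),(110,518)]),("side",[(322,68),(592,338),(335,472),(72,185)])):
    for c,(i,j) in zip(cs,cor): a(n,c,lambda p,i=i,j=j:(i*.065+p[4],j*.103,.028))
for n,cs in (("top",[(327,239),(257,394),(428,370)]),("side",[(405,217),(235,228),(328,325)])):
    for c,(i,j) in zip(cs,[(40,0),(-22,36),(-22,-36)]): a(n,c,lambda p,i=i,j=j:(i/1e3+p[4],j/1e3,.032))
r=least_squares(res,[.55,.17,0,.15,0],loss="soft_l1");print("mount",r.x.round(4));print(r.fun.reshape(-1,2).round(1).tolist())
E
```

```text
plate [ 0.4992 -0.1984  0.0155  0.1576  0.0667]
[[-0.5, -0.5], [-0.5, -0.8], [0.5, 0.1], [0.1, 0.1], [0.2, 0.1], [0.6, -0.3], [-0.7, -0.3], [-0.6, -0.1], [0.2, -0.7], [0.4, 0.1], [0.1, 1.1], [-0.5, 0.9], [-0.4, 0.4], [0.0, -0.2]]
mount [ 0.5513  0.1751 -0.001   0.1074 -0.0118]
[[-0.9, -0.0], [-0.1, -0.6], [0.3, -0.1], [-0.8, 0.2], [0.4, -0.5], [-0.6, 0.2], [-1.2, -0.6], [-0.0, -0.0], [0.6, -0.4], [0.0, -0.1], [0.0, -0.1], [0.2, 0.5], [0.3, 0.5], [-0.9, 0.6], [-0.3, 0.2], [0.1, -0.3], [0.1, -0.2], [0.2, -0.2], [-0.1, 0.1], [0.1, 0.0], [-0.1, 0.2]]
```

```bash
cat >> h.py <<'E'
from scipy.spatial.transform import Rotation as Ro
import json
def plan(pts,ends=None,pos=None,rot=None):
    """pts: list of (x,y,z,yaw,nrows); prints rows in the tool axes"""
    from cell import observe
    o=observe();p=o["tool_pos"] if pos is None else np.array(pos);R=Ro.from_euler("xyz",o["tool_rot"] if rot is None else rot)
    rows=[]
    for x,y,z,yaw,n in pts:
        T=np.array([x,y,z]);RT=Ro.from_euler("xyz",[np.pi,0,yaw]);d=(T-p)/n;rv=(R.inv()*RT).as_rotvec()/n
        for i in range(n):
            off=R.inv().apply(d)*1e3
            rows.append({"offset":[round(float(v),1) for v in off],"rotation":[round(float(v),3) for v in rv]})
            R=R*Ro.from_rotvec(rv);p=p+d
    print(json.dumps(rows))
def st():
    from cell import observe
    o=observe();print(round(float(o["time"]),2),o["tool_pos"].round(4),o["tool_rot"].round(4),"F",o["contact_force"].round(2),"M",o["torque"].round(2),"op",round(float(o["opening"]),4))
E
python3 -c "
from h import *
plan([(.43,.2,.25,2.2,12)])
plan([(.4992,-.1984,.2,1.7284,11)],pos=(.43,.2,.25),rot=(np.pi,0,2.2))"
```

```text
[{"offset": [-30.2, -18.3, 3.5], "rotation": [0.0, -0.0, 0.056]}, {"offset": [-31.2, -16.5, 3.5], "rotation": [0.0, -0.0, 0.056]}, {"offset": [-32.1, -14.7, 3.5], "rotation": [0.0, -0.0, 0.056]}, {"offset": [-32.8, -12.9, 3.5], "rotation": [0.0, -0.0, 0.056]}, {"offset": [-33.5, -11.1, 3.5], "rotation": [0.0, -0.0, 0.056]}, {"offset": [-34.1, -9.1, 3.5], "rotation": [0.0, -0.0, 0.056]}, {"offset": [-34.5, -7.2, 3.5], "rotation": [0.0, -0.0, 0.056]}, {"offset": [-34.9, -5.3, 3.5], "rotation": [0.0, -0.0, 0.056]}, {"offset": [-35.1, -3.3, 3.5], "rotation": [0.0, -0.0, 0.056]}, {"offset": [-35.3, -1.3, 3.5], "rotation": [0.0, -0.0, 0.056]}, {"offset": [-35.3, 0.7, 3.5], "rotation": [0.0, -0.0, 0.056]}, {"offset": [-35.2, 2.7, 3.5], "rotation": [0.0, -0.0, 0.056]}]
[{"offset": [-33.0, -16.2, 4.5], "rotation": [0.0, -0.0, 0.043]}, {"offset": [-33.6, -14.8, 4.5], "rotation": [0.0, -0.0, 0.043]}, {"offset": [-34.3, -13.3, 4.5], "rotation": [0.0, -0.0, 0.043]}, {"offset": [-34.8, -11.9, 4.5], "rotation": [0.0, -0.0, 0.043]}, {"offset": [-35.3, -10.4, 4.5], "rotation": [0.0, -0.0, 0.043]}, {"offset": [-35.7, -8.8, 4.5], "rotation": [0.0, -0.0, 0.043]}, {"offset": [-36.0, -7.3, 4.5], "rotation": [0.0, -0.0, 0.043]}, {"offset": [-36.3, -5.8, 4.5], "rotation": [0.0, -0.0, 0.043]}, {"offset": [-36.5, -4.2, 4.5], "rotation": [0.0, -0.0, 0.043]}, {"offset": [-36.7, -2.6, 4.5], "rotation": [0.0, -0.0, 0.043]}, {"offset": [-36.7, -1.0, 4.5], "rotation": [0.0, -0.0, 0.043]}]
```

Request:
apply_moves([
  {"offset": [-30, -18, 3], "rotation": [0, 0, 0.056]},
  {"offset": [-31, -16, 3], "rotation": [0, 0, 0.056]},
  {"offset": [-32, -15, 3], "rotation": [0, 0, 0.056]},
  {"offset": [-33, -13, 3], "rotation": [0, 0, 0.056]},
  {"offset": [-33, -11, 3], "rotation": [0, 0, 0.056]},
  {"offset": [-34, -9, 4], "rotation": [0, 0, 0.056]},
  {"offset": [-34, -7, 4], "rotation": [0, 0, 0.056]},
  {"offset": [-35, -5, 4], "rotation": [0, 0, 0.056]},
  {"offset": [-35, -3, 4], "rotation": [0, 0, 0.056]},
  {"offset": [-35, -1, 4], "rotation": [0, 0, 0.056]},
  {"offset": [-35, 1, 4], "rotation": [0, 0, 0.056]},
  {"offset": [-35, 3, 4], "rotation": [0, 0, 0.056]},
])

```text
time: 1.8
tool_pos: [0.4352, 0.1927, 0.2486]
tool_rot: [3.133, -0.003, 2.185]
contact_force: [0.6, 0.7, -0.4]
opening: 0.0921
```

```bash
python3 -c "
from h import *
st();plan([(.4992,-.1984,.2,1.7284,12)])"
```

```text
1.8 [0.4352 0.1927 0.2486] [ 3.1335 -0.0033  2.1854] F [ 0.65  0.72 -0.43] M [ 0.01 -0.    0.01] op 0.0921
[{"offset": [-29.7, -14.5, 3.8], "rotation": [0.001, -0.0, 0.038]}, {"offset": [-30.2, -13.3, 3.9], "rotation": [0.001, -0.0, 0.038]}, {"offset": [-30.7, -12.2, 3.9], "rotation": [0.001, -0.0, 0.038]}, {"offset": [-31.2, -11.0, 3.9], "rotation": [0.001, -0.0, 0.038]}, {"offset": [-31.6, -9.8, 3.9], "rotation": [0.001, -0.0, 0.038]}, {"offset": [-31.9, -8.6, 3.9], "rotation": [0.001, -0.0, 0.038]}, {"offset": [-32.2, -7.4, 4.0], "rotation": [0.001, -0.0, 0.038]}, {"offset": [-32.5, -6.1, 4.0], "rotation": [0.001, -0.0, 0.038]}, {"offset": [-32.7, -4.9, 4.0], "rotation": [0.001, -0.0, 0.038]}, {"offset": [-32.8, -3.6, 4.0], "rotation": [0.001, -0.0, 0.038]}, {"offset": [-32.9, -2.4, 4.0], "rotation": [0.001, -0.0, 0.038]}, {"offset": [-33.0, -1.1, 4.0], "rotation": [0.001, -0.0, 0.038]}]
```

Request:
apply_moves([
  {"offset": [-30, -14, 4], "rotation": [0.001, 0, 0.038]},
  {"offset": [-30, -13, 4], "rotation": [0.001, 0, 0.038]},
  {"offset": [-31, -12, 4], "rotation": [0.001, 0, 0.038]},
  {"offset": [-31, -11, 4], "rotation": [0.001, 0, 0.038]},
  {"offset": [-32, -10, 4], "rotation": [0.001, 0, 0.038]},
  {"offset": [-32, -9, 4], "rotation": [0.001, 0, 0.038]},
  {"offset": [-32, -7, 4], "rotation": [0.001, 0, 0.038]},
  {"offset": [-32, -6, 4], "rotation": [0.001, 0, 0.038]},
  {"offset": [-33, -5, 4], "rotation": [0.001, 0, 0.038]},
  {"offset": [-33, -4, 4], "rotation": [0.001, 0, 0.038]},
  {"offset": [-33, -2, 4], "rotation": [0.001, 0, 0.038]},
  {"offset": [-33, -1, 4], "rotation": [0.001, 0, 0.038]},
])

```text
time: 2.8
tool_pos: [0.5006, -0.2198, 0.1977]
tool_rot: [3.14, -0.003, 1.703]
contact_force: [1.1, 0.2, 0.2]
opening: 0.0921
```

```bash
python3 -c "
from h import *
st();plan([(.4992,-.1984,.150,1.7284,3),(.4992,-.1984,.112,1.7284,3)])"
```

```text
2.8 [ 0.5006 -0.2198  0.1977] [ 3.1401e+00 -2.9000e-03  1.7029e+00] F [1.09 0.23 0.22] M [-0.11  0.04 -0.06] op 0.0921
[{"offset": [7.1, 0.4, 15.9], "rotation": [0.001, -0.001, -0.009]}, {"offset": [7.1, 0.5, 15.9], "rotation": [0.001, -0.001, -0.009]}, {"offset": [7.1, 0.6, 15.9], "rotation": [0.001, -0.001, -0.009]}, {"offset": [-0.0, -0.0, 12.7], "rotation": [0.0, 0.0, -0.0]}, {"offset": [-0.0, -0.0, 12.7], "rotation": [0.0, 0.0, -0.0]}, {"offset": [-0.0, -0.0, 12.7], "rotation": [0.0, 0.0, -0.0]}]
```

Request:
apply_moves([
  {"offset": [7, 0, 12], "rotation": [0.001, -0.001, -0.009]},
  {"offset": [7, 1, 12], "rotation": [0.001, -0.001, -0.009]},
  {"offset": [7, 1, 12], "rotation": [0.001, -0.001, -0.009]},
  {"offset": [0, 0, 0], "rotation": [0, 0, 0]},
])

```text
time: 3.13
tool_pos: [0.5004, -0.2082, 0.1596]
tool_rot: [3.141, 0.004, 1.718]
contact_force: [-0.3, 0.6, -0.1]
opening: 0.0917
```

```bash
python3 - <<'E'
from h import *
from cell import *
import cv2
st();plan([(.4992,-.1984,.112,1.7284,5)])
for n,(x,y) in (("top",(265,140)),("side",(235,160))):
    p=read_camera(n);im=p["img"][y:y+110,x:x+130,::-1];cv2.imwrite(f"pics/{n}1.png",cv2.resize(im,None,fx=5,fy=5,interpolation=2))
E
```

```text
3.13 [ 0.5004 -0.2082  0.1596] [3.141  0.0044 1.7178] F [-0.28  0.58 -0.07] M [-0.06  0.13  0.04] op 0.0917
[{"offset": [2.0, 0.0, 9.5], "rotation": [0.0, 0.001, -0.002]}, {"offset": [2.0, 0.0, 9.5], "rotation": [0.0, 0.001, -0.002]}, {"offset": [2.0, 0.0, 9.5], "rotation": [0.0, 0.001, -0.002]}, {"offset": [2.0, 0.1, 9.5], "rotation": [0.0, 0.001, -0.002]}, {"offset": [2.0, 0.1, 9.5], "rotation": [0.0, 0.001, -0.002]}]
```

View pics/side1.png

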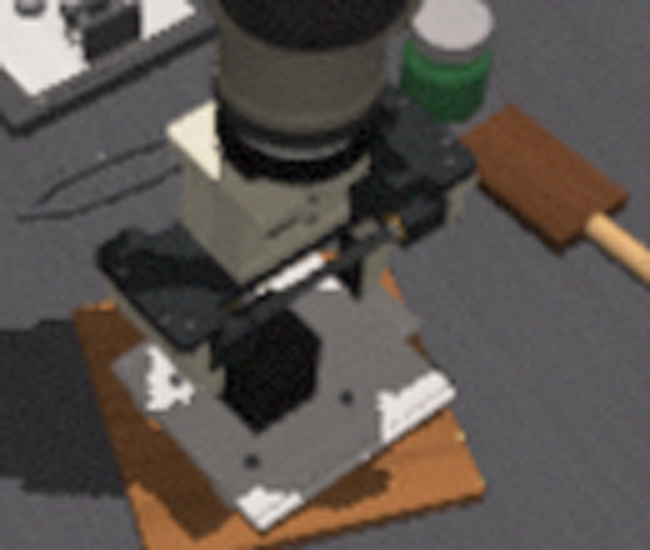

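View pics/top1.png

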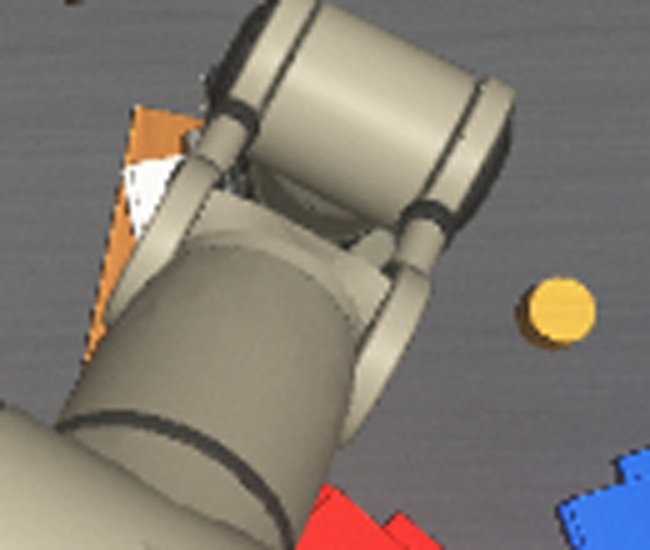

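The side crop shows the fingers straddling the block along the plate's x, with the block at px (265,370). I'll lower onto it.

Request:
apply_moves([
  {"offset": [2, 0, 10], "rotation": [0, 0.001, -0.002]},
  {"offset": [2, 0, 10], "rotation": [0, 0.001, -0.002]},
  {"offset": [2, 0, 10], "rotation": [0, 0.001, -0.002]},
  {"offset": [2, 0, 9], "rotation": [0, 0.001, -0.002]},
  {"offset": [2, 0, 9], "rotation": [0, 0, -0.002]},
  {"offset": [0, 0, 0], "rotation": [0, 0, 0]},
])

```text
time: 3.73
tool_pos: [0.5019, -0.1996, 0.1125]
tool_rot: [3.133, 0.007, 1.729]
contact_force: [-0.4, -0.2, -0.5]
opening: 0.0917
```

```bash
python3 -c "
from h import *
st();plan([(.4992,-.1984,.112,1.7284,1)])"
```

```text
3.73 [ 0.5019 -0.1996  0.1125] [3.1329 0.007  1.7291] F [-0.39 -0.16 -0.53] M [-0.08  0.06  0.01] op 0.0917
[{"offset": [1.7, -2.5, 0.5], "rotation": [0.009, 0.007, 0.001]}]
```

Request:
apply_moves([
  {"offset": [2, -2, 0], "rotation": [0.009, 0.007, 0]},
  {"offset": [0, 0, 0], "rotation": [0, 0, 0]},
])

```text
time: 3.9
tool_pos: [0.4993, -0.1975, 0.1118]
tool_rot: [-3.139, -0.001, 1.73]
contact_force: [0.9, -0.6, 0.3]
opening: 0.0921
```

```bash
python3 -c "
from h import *
st();plan([(.4992,-.1984,.112,1.7284,1)])"
```

```text
3.9 [ 0.4993 -0.1975  0.1118] [-3.1394e+00 -1.4000e-03  1.7295e+00] F [ 0.9  -0.61  0.27] M [-0.11 -0.   -0.01] op 0.0921
[{"offset": [-0.8, -0.3, -0.2], "rotation": [-0.002, -0.001, 0.001]}]
```

Request:
apply_moves([
  {"offset": [0, 0, 0], "rotation": [-0.002, -0.001, 0]},
  {"offset": [0, 0, 0], "rotation": [0, 0, 0]},
  {"offset": [0, 0, 0], "rotation": [0, 0, 0]},
  {"offset": [0, 0, 0], "rotation": [0, 0, 0]},
  {"offset": [0, 0, 0], "rotation": [0, 0, 0]},
  {"offset": [0, 0, 0], "rotation": [0, 0, 0]},
  {"offset": [0, 0, 0], "rotation": [0, 0, 0]},
  {"offset": [0, 0, 0], "rotation": [0, 0, 0]},
], grip=1, grip_force=35)

```text
time: 4.57
tool_pos: [0.5002, -0.1983, 0.1138]
tool_rot: [3.139, 0.002, 1.729]
contact_force: [-0.7, 1.1, -1.4]
opening: 0.0438
```

```bash
python3 -c "
from h import *
st();plan([(.4992,-.1984,.2,1.7284,6)])"
```

```text
4.57 [ 0.5002 -0.1983  0.1138] [3.1387e+00 2.3000e-03 1.7293e+00] F [-0.68  1.13 -1.39] M [-0.06  0.37 -0.06] op 0.0438
[{"offset": [-0.0, -0.1, -14.4], "rotation": [0.0, 0.0, 0.0]}, {"offset": [-0.0, -0.1, -14.4], "rotation": [0.0, 0.0, 0.0]}, {"offset": [-0.0, -0.1, -14.4], "rotation": [0.0, 0.0, 0.0]}, {"offset": [0.0, -0.1, -14.4], "rotation": [0.0, 0.0, 0.0]}, {"offset": [0.0, -0.2, -14.4], "rotation": [0.0, 0.0, 0.0]}, {"offset": [0.0, -0.2, -14.4], "rotation": [0.0, 0.0, 0.0]}]
```

Request:
apply_moves([
  {"offset": [0, 0, -10], "rotation": [0, 0, 0]},
  {"offset": [0, 0, -15], "rotation": [0, 0, 0]},
  {"offset": [0, 0, -15], "rotation": [0, 0, 0]},
  {"offset": [0, 0, -15], "rotation": [0, 0, 0]},
  {"offset": [0, 0, -15], "rotation": [0, 0, 0]},
  {"offset": [0, 0, -15], "rotation": [0, 0, 0]},
  {"offset": [0, 0, 0], "rotation": [0, 0, 0]},
])

```text
time: 5.15
tool_pos: [0.4969, -0.1965, 0.2007]
tool_rot: [-3.134, -0.006, 1.729]
contact_force: [0.7, -0.7, -4.4]
opening: 0.0438
```

```bash
python3 - <<'E'
from h import *
from cell import *
import cv2
st()
for n in ("side",):
    p=read_camera(n);pickle.dump(p,open(n+"2.pkl","wb"));x,y=220,150;im=p["img"][y:y+130,x:x+150,::-1];cv2.imwrite(f"pics/{n}2.png",cv2.resize(im,None,fx=4,fy=4,interpolation=2))
plan([(.5,0,.2,1.70,7),(.5396,.1738,.2,1.6782,7)])
E
```

```text
5.15 [ 0.4969 -0.1965  0.2007] [-3.1341 -0.006   1.7293] F [ 0.65 -0.66 -4.4 ] M [-0.2   0.03  0.02] op 0.0438
[{"offset": [27.6, 4.9, 0.0], "rotation": [-0.001, -0.001, 0.004]}, {"offset": [27.6, 4.8, 0.0], "rotation": [-0.001, -0.001, 0.004]}, {"offset": [27.6, 4.7, 0.0], "rotation": [-0.001, -0.001, 0.004]}, {"offset": [27.6, 4.6, -0.0], "rotation": [-0.001, -0.001, 0.004]}, {"offset": [27.7, 4.5, -0.0], "rotation": [-0.001, -0.001, 0.004]}, {"offset": [27.7, 4.4, -0.1], "rotation": [-0.001, -0.001, 0.004]}, {"offset": [27.7, 4.2, -0.1], "rotation": [-0.001, -0.001, 0.004]}, {"offset": [23.9, 8.8, 0.0], "rotation": [-0.0, -0.0, 0.003]}, {"offset": [23.9, 8.7, 0.0], "rotation": [-0.0, -0.0, 0.003]}, {"offset": [23.9, 8.7, 0.0], "rotation": [-0.0, -0.0, 0.003]}, {"offset": [24.0, 8.6, 0.0], "rotation": [-0.0, -0.0, 0.003]}, {"offset": [24.0, 8.5, 0.0], "rotation": [-0.0, -0.0, 0.003]}, {"offset": [24.0, 8.4, 0.0], "rotation": [-0.0, -0.0, 0.003]}, {"offset": [24.1, 8.4, 0.0], "rotation": [-0.0, -0.0, 0.003]}]
```

View pics/side2.png

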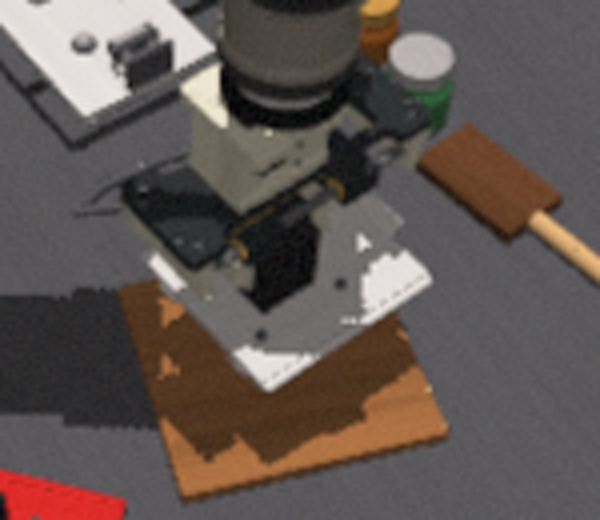

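The plate is lifted level, with its tongue at px (390,210). Now I'll carry it over the mount.

Request:
apply_moves([
  {"offset": [15, 3, 0], "rotation": [-0.001, -0.001, 0.004]},
  {"offset": [28, 5, 0], "rotation": [-0.001, -0.001, 0.004]},
  {"offset": [32, 6, 0], "rotation": [-0.001, -0.001, 0.004]},
  {"offset": [32, 6, 0], "rotation": [-0.001, -0.001, 0.004]},
  {"offset": [32, 6, 0], "rotation": [-0.001, -0.001, 0.004]},
  {"offset": [32, 7, 0], "rotation": [-0.001, -0.001, 0.004]},
  {"offset": [32, 8, 0], "rotation": [0, 0, 0.004]},
  {"offset": [32, 10, 0], "rotation": [0, 0, 0.004]},
  {"offset": [32, 10, 0], "rotation": [0, 0, 0.004]},
  {"offset": [32, 10, 0], "rotation": [0, 0, 0.004]},
  {"offset": [28, 10, 0], "rotation": [0, 0, 0.004]},
  {"offset": [18, 8, 0], "rotation": [0, 0, 0.004]},
])

```text
time: 6.2
tool_pos: [0.5313, 0.1687, 0.1847]
tool_rot: [-3.113, -0.004, 1.669]
contact_force: [-0.1, -1.2, -3.7]
opening: 0.0438
```

```bash
python3 - <<'E'
from h import *
st()
plan([(.5396,.1738,.19,1.6782,3)])
E
```

```text
6.2 [0.5313 0.1687 0.1847] [-3.1135 -0.004   1.669 ] F [-0.05 -1.24 -3.73] M [-0.16  0.05 -0.02] op 0.0438
[{"offset": [1.4, 2.9, -1.8], "rotation": [-0.009, -0.001, -0.003]}, {"offset": [1.4, 2.9, -1.8], "rotation": [-0.009, -0.001, -0.003]}, {"offset": [1.4, 2.9, -1.8], "rotation": [-0.009, -0.001, -0.003]}]
```

Request:
apply_moves([
  {"offset": [2, 4, 0], "rotation": [-0.012, -0.001, -0.003]},
  {"offset": [2, 4, 0], "rotation": [-0.012, -0.001, -0.003]},
  {"offset": [0, 0, 0], "rotation": [0, 0, 0]},
  {"offset": [0, 0, 0], "rotation": [0, 0, 0]},
])

```text
time: 6.53
tool_pos: [0.537, 0.1775, 0.1794]
tool_rot: [-3.131, -0.002, 1.681]
contact_force: [-0.7, 0.0, -4.3]
opening: 0.044
```

```bash
cat > look.py <<'E'
import sys
from h import *
from cell import *
import cv2
st();k=sys.argv[1]
for n,(x,y) in (("side",(190,90)),("top",(150,130))):
    p=read_camera(n);pickle.dump(p,open(n+k+".pkl","wb"));im=p["img"][y:y+120,x:x+120,::-1];cv2.imwrite(f"pics/{n}{k}.png",cv2.resize(im,None,fx=5,fy=5,interpolation=2))
E
python3 look.py 3; python3 -c "
from h import *
plan([(.5396,.1738,.17,1.6782,1)])"
```

```text
6.53 [0.537  0.1775 0.1794] [-3.1308e+00 -2.0000e-03  1.6813e+00] F [-0.68  0.03 -4.34] M [-0.09  0.11  0.01] op 0.044
[{"offset": [-3.6, 2.1, 9.7], "rotation": [-0.01, -0.002, 0.002]}]
```

View pics/side3.png

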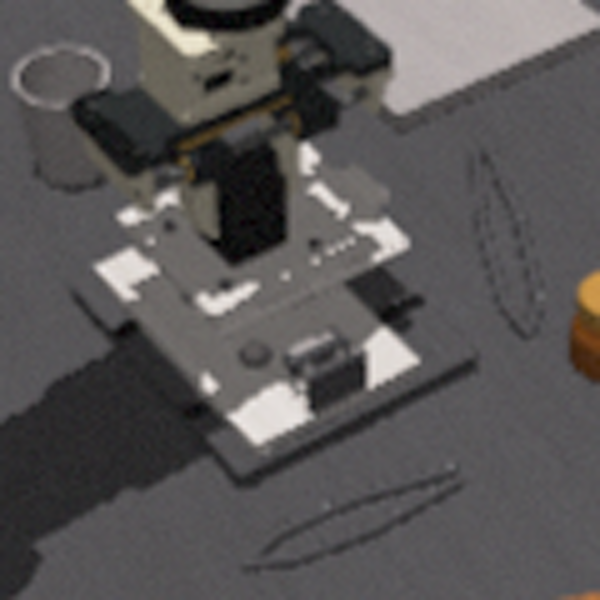

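View pics/top3.png

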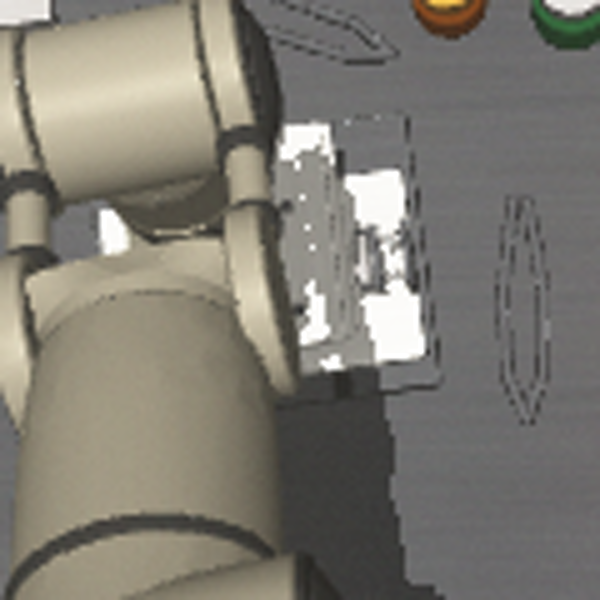

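Both views show the plate level above the carrier, with its right edge a few mm inside the right roller (side px (325,355), top px (372,262)). I'll centre it and lower gently.

Request:
apply_moves([
  {"offset": [-3.5, 2, 5], "rotation": [-0.01, -0.002, 0.002]},
  {"offset": [0, 0, 5], "rotation": [0, 0, 0]},
  {"offset": [0, 0, 5], "rotation": [0, 0, 0]},
  {"offset": [0, 0, 0], "rotation": [0, 0, 0]},
])

```text
time: 6.97
tool_pos: [0.5397, 0.1705, 0.1637]
tool_rot: [3.141, 0.001, 1.674]
contact_force: [0.2, 0.5, -4.4]
opening: 0.0441
```

```bash
python3 -c "
from h import *
st()
plan([(.5396,.1738,.155,1.6782,1)])"
```

```text
6.97 [0.5397 0.1705 0.1637] [3.1408e+00 5.0000e-04 1.6740e+00] F [ 0.18  0.46 -4.37] M [-0.14  0.14  0.01] op 0.0441
[{"offset": [3.3, 0.2, 8.7], "rotation": [0.001, 0.001, -0.004]}]
```

Request:
apply_moves([
  {"offset": [3, 0, 3], "rotation": [0, 0.001, -0.004]},
  {"offset": [0, 0, 3], "rotation": [0, 0, 0]},
  {"offset": [0, 0, 3], "rotation": [0, 0, 0]},
  {"offset": [0, 0, 0], "rotation": [0, 0, 0]},
  {"offset": [0, 0, 0], "rotation": [0, 0, 0]},
])

```text
time: 7.38
tool_pos: [0.5393, 0.1734, 0.1532]
tool_rot: [-3.141, -0.001, 1.678]
contact_force: [0.1, -0.8, -4.7]
opening: 0.044
```

```bash
python3 -c "
from h import *
st()
plan([(.5396,.1738,.149,1.6782,1)])"; python3 look.py 4
```

```text
7.38 [0.5393 0.1734 0.1532] [-3.1414e+00 -6.0000e-04  1.6776e+00] F [ 0.08 -0.84 -4.66] M [-0.14  0.12 -0.  ] op 0.044
[{"offset": [0.4, 0.4, 4.2], "rotation": [-0.0, -0.001, -0.001]}]
7.38 [0.5393 0.1734 0.1532] [-3.1414e+00 -6.0000e-04  1.6776e+00] F [ 0.08 -0.84 -4.66] M [-0.14  0.12 -0.  ] op 0.044
```

View pics/side4.png

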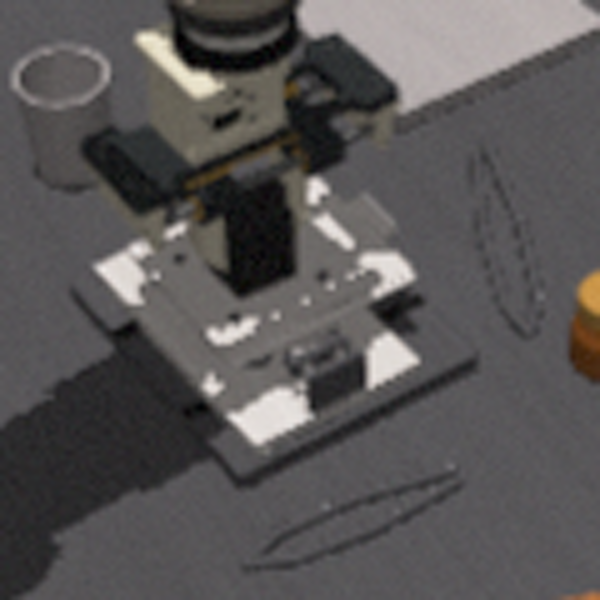

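Request:
apply_moves([
  {"offset": [0, 0, 2], "rotation": [0, 0, 0]},
  {"offset": [0, 0, 2], "rotation": [0, 0, 0]},
  {"offset": [0, 0, 0], "rotation": [0, 0, 0]},
])

```text
time: 7.73
tool_pos: [0.5396, 0.1735, 0.1495]
tool_rot: [3.141, -0.001, 1.678]
contact_force: [-0.3, 0.3, -4.2]
opening: 0.0437
```

Request:
apply_moves([
  {"offset": [0, 0, 2], "rotation": [0, 0, 0]},
  {"offset": [0, 0, 0], "rotation": [0, 0, 0]},
])

```text
time: 7.9
tool_pos: [0.5402, 0.1738, 0.1486]
tool_rot: [3.138, -0.001, 1.678]
contact_force: [-0.4, -1.0, -4.4]
opening: 0.044
```

```bash
python3 -c "
from h import *
st()
plan([(.5396,.1738,.145,1.6782,1)])"
```

```text
7.9 [0.5402 0.1738 0.1486] [ 3.1381e+00 -1.2000e-03  1.6778e+00] F [-0.4  -1.02 -4.44] M [-0.1   0.06 -0.01] op 0.044
[{"offset": [0.0, -0.6, 3.6], "rotation": [0.003, -0.001, -0.0]}]
```

Request:
apply_moves([
  {"offset": [0, -0.5, 1.5], "rotation": [0.003, 0, 0]},
  {"offset": [0, 0, 1.5], "rotation": [0, 0, 0]},
  {"offset": [0, 0, 0], "rotation": [0, 0, 0]},
])

```text
time: 8.15
tool_pos: [0.5412, 0.174, 0.1487]
tool_rot: [3.136, -0.001, 1.678]
contact_force: [-0.1, -0.2, -3.6]
opening: 0.0437
```

Request:
apply_moves([
  {"offset": [0, 0, 1.5], "rotation": [0, 0, 0]},
  {"offset": [0, 0, 1], "rotation": [0, 0, 0]},
])

```text
time: 8.32
tool_pos: [0.5419, 0.1741, 0.148]
tool_rot: [3.133, -0.002, 1.678]
contact_force: [-2.3, 0.5, 7.4]
opening: 0.0438
```

Request:
apply_moves([
  {"offset": [0, 0, 1.5], "rotation": [0, 0, 0]},
  {"offset": [0, 0, 0.5], "rotation": [0, 0, 0]},
])

```text
time: 8.48
tool_pos: [0.5427, 0.1742, 0.1481]
tool_rot: [3.13, -0.002, 1.678]
contact_force: [-2.3, -0.1, 5.8]
opening: 0.0438
```

```bash
python3 -c "
from h import *
st()
plan([(.5396,.1738,.142,1.6782,1)])"
```

```text
8.48 [0.5427 0.1742 0.1481] [ 3.1297e+00 -1.8000e-03  1.6781e+00] F [-2.28 -0.12  5.77] M [-0.15  0.58  0.03] op 0.0438
[{"offset": [-0.1, -3.2, 6.1], "rotation": [0.012, -0.002, -0.0]}]
```

Request:
apply_moves([
  {"offset": [0, -2, 3], "rotation": [0.012, -0.002, 0]},
  {"offset": [0, -1, 3], "rotation": [0.006, 0, 0]},
])

```text
time: 8.65
tool_pos: [0.5424, 0.1742, 0.1455]
tool_rot: [3.139, -0.0, 1.678]
contact_force: [-0.9, -1.0, 4.7]
opening: 0.0438
```

```bash
python3 -c "
from h import *
st()
plan([(.5396,.1738,.142,1.6782,1)])"
```

```text
8.65 [0.5424 0.1742 0.1455] [ 3.1387e+00 -2.0000e-04  1.6781e+00] F [-0.86 -1.02  4.71] M [-0.18  0.47  0.01] op 0.0438
[{"offset": [-0.1, -2.9, 3.5], "rotation": [0.003, -0.0, -0.0]}]
```

Request:
apply_moves([
  {"offset": [0, -2.5, 2.5], "rotation": [0.004, 0, 0]},
  {"offset": [0, -1.5, 2.5], "rotation": [0.003, 0, 0]},
])

```text
time: 8.82
tool_pos: [0.5407, 0.174, 0.1422]
tool_rot: [3.139, -0.0, 1.678]
contact_force: [0.6, 0.5, -1.4]
opening: 0.044
```

```bash
python3 -c "
from h import *
st()
plan([(.5396,.1738,.139,1.6782,1)])"
```

```text
8.82 [0.5407 0.174  0.1422] [ 3.1388e+00 -4.0000e-04  1.6781e+00] F [ 0.57  0.46 -1.4 ] M [-0.08 -0.26  0.04] op 0.044
[{"offset": [-0.0, -1.2, 3.2], "rotation": [0.003, -0.0, -0.0]}]
```

Request:
apply_moves([
  {"offset": [0, -1.2, 1.5], "rotation": [0.003, 0, 0]},
  {"offset": [0, 0, 1.5], "rotation": [0, 0, 0]},
])

```text
time: 8.98
tool_pos: [0.5389, 0.1736, 0.1376]
tool_rot: [-3.14, -0.0, 1.678]
contact_force: [2.6, -0.5, -11.2]
opening: 0.0436
```

```bash
python3 -c "
from h import *
st()
plan([(.5396,.1738,.137,1.6782,1)])"
```

```text
8.98 [0.5389 0.1736 0.1376] [-3.1395e+00 -2.0000e-04  1.6781e+00] F [  2.62  -0.47 -11.2 ] M [-0.11 -0.16 -0.  ] op 0.0436
[{"offset": [0.1, 0.7, 0.6], "rotation": [-0.002, -0.0, -0.0]}]
```

Request:
apply_moves([
  {"offset": [0, 0, 0.5], "rotation": [0, 0, 0]},
  {"offset": [0, 0, 0], "rotation": [0, 0, 0]},
  {"offset": [0, 0, 0], "rotation": [0, 0, 0]},
])

```text
time: 9.23
tool_pos: [0.5393, 0.1737, 0.1362]
tool_rot: [-3.14, 0.0, 1.679]
contact_force: [0.7, 0.3, -0.8]
opening: 0.0438
```

```bash
python3 look.py 5
```

```text
9.23 [0.5393 0.1737 0.1362] [-3.1398e+00  1.0000e-04  1.6790e+00] F [ 0.69  0.26 -0.8 ] M [-0.12 -0.14  0.18] op 0.0438
```

View pics/side5.png

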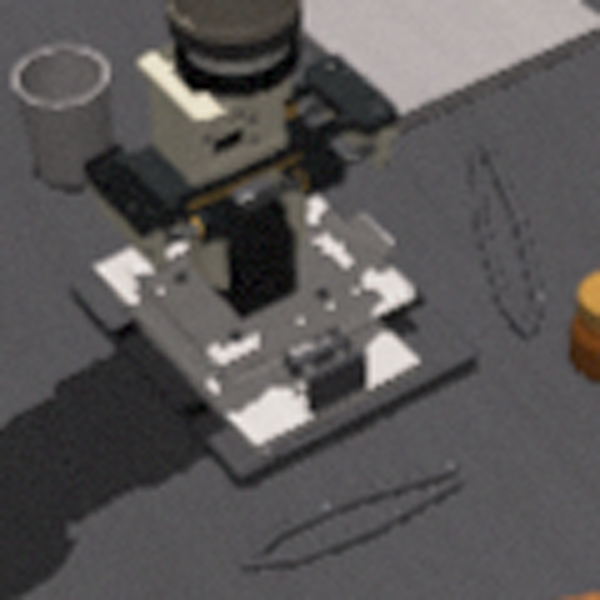

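The height has dropped from about 42 mm to about 36.5 mm, so it feels home. I'll ease the grip first, then nudge along x to test that it's held.

Request:
apply_moves([
  {"offset": [0, 0, 0], "rotation": [0, 0, 0]},
  {"offset": [0, 0, 0], "rotation": [0, 0, 0]},
  {"offset": [0, 1.5, 0], "rotation": [0, 0, 0]},
  {"offset": [0, 1.5, 0], "rotation": [0, 0, 0]},
], grip_force=10)

```text
time: 9.67
tool_pos: [0.5401, 0.1738, 0.1362]
tool_rot: [-3.134, 0.0, 1.679]
contact_force: [-5.5, -0.5, 3.6]
opening: 0.0438
```

Request:
apply_moves([
  {"offset": [0, -2.5, 0], "rotation": [0, 0, 0]},
  {"offset": [0, -1.5, 0], "rotation": [0, 0, 0]},
])

```text
time: 9.83
tool_pos: [0.5388, 0.1737, 0.1367]
tool_rot: [-3.141, -0.0, 1.678]
contact_force: [5.3, 0.5, -5.8]
opening: 0.0441
```

```bash
python3 -c "
from h import *
st()"
```

```text
9.83 [0.5388 0.1737 0.1367] [-3.1414e+00 -3.0000e-04  1.6782e+00] F [ 5.29  0.52 -5.84] M [ 0.01 -0.85  0.04] op 0.0441
```

It resists both ways with over 5 N and under 1 mm of travel, so it's located. I'll recentre and open.

Request:
apply_moves([
  {"offset": [0, 0.6, 0], "rotation": [0, 0, 0]},
  {"offset": [0, 0, 0], "rotation": [0, 0, 0]},
  {"offset": [0, 0, 0], "rotation": [0, 0, 0]},
], grip_force=3)

```text
time: 10.08
tool_pos: [0.5393, 0.1737, 0.1367]
tool_rot: [-3.141, -0.0, 1.678]
contact_force: [1.0, -0.6, -1.2]
opening: 0.0441
```

Request:
apply_moves([
  {"offset": [0, 0, 0], "rotation": [0, 0, 0]},
  {"offset": [0, 0, 0], "rotation": [0, 0, 0]},
  {"offset": [0, 0, 0], "rotation": [0, 0, 0]},
  {"offset": [0, 0, 0], "rotation": [0, 0, 0]},
  {"offset": [0, 0, 0], "rotation": [0, 0, 0]},
  {"offset": [0, 0, 0], "rotation": [0, 0, 0]},
], grip=0)

```text
time: 10.58
tool_pos: [0.5391, 0.1738, 0.1369]
tool_rot: [-3.141, -0.001, 1.677]
contact_force: [-0.1, 0.1, -0.1]
opening: 0.0791
```

```bash
python3 -c "
from h import *
st()"
```

```text
10.58 [0.5391 0.1738 0.1369] [-3.1408e+00 -7.0000e-04  1.6773e+00] F [-0.07  0.14 -0.08] M [-0.04  0.07  0.03] op 0.0791
```

Request:
apply_moves([
  {"offset": [0, 0, -8], "rotation": [0, 0, 0]},
  {"offset": [0, 0, -12], "rotation": [0, 0, 0]},
  {"offset": [0, 0, -20], "rotation": [0, 0, 0]},
  {"offset": [0, 0, -25], "rotation": [0, 0, 0]},
  {"offset": [0, 0, -30], "rotation": [0, 0, 0]},
  {"offset": [0, 0, -30], "rotation": [0, 0, 0]},
  {"offset": [-20, -5, -20], "rotation": [0, 0, 0]},
  {"offset": [-30, -10, 0], "rotation": [0, 0, 0]},
  {"offset": [-35, -10, 0], "rotation": [0, 0, 0]},
  {"offset": [-35, -10, 0], "rotation": [0, 0, 0]},
  {"offset": [-35, -10, 0], "rotation": [0, 0, 0]},
  {"offset": [-35, -10, 0], "rotation": [0, 0, 0]},
])

```text
time: 11.58
tool_pos: [0.504, -0.0214, 0.2963]
tool_rot: [3.135, -0.0, 1.689]
contact_force: [0.9, 0.1, 0.2]
opening: 0.0918
```

Request:
apply_moves([
  {"offset": [-35, -10, 0], "rotation": [0, 0, 0]},
  {"offset": [-35, -10, 0], "rotation": [0, 0, 0]},
  {"offset": [-35, -10, 0], "rotation": [0, 0, 0]},
  {"offset": [-20, 0, 0], "rotation": [0, 0, 0]},
  {"offset": [0, 0, 0], "rotation": [0, 0, 0]},
  {"offset": [0, 0, 0], "rotation": [0, 0, 0]},
])

```text
time: 12.08
tool_pos: [0.485, -0.1614, 0.3011]
tool_rot: [3.131, 0.004, 1.682]
contact_force: [0.5, 0.4, 0.8]
opening: 0.092
```

```bash
python3 look.py 6; python3 - <<'E'
import cv2,pickle
for n in("top","side"): cv2.imwrite(f"pics/{n}6f.png",pickle.load(open(n+"6.pkl","rb"))["img"][:,:,::-1])
E
```

```text
12.08 [ 0.485  -0.1614  0.3011] [3.1307 0.0043 1.6815] F [0.52 0.36 0.82] M [-0.1   0.07  0.03] op 0.092
```

View pics/side6.png

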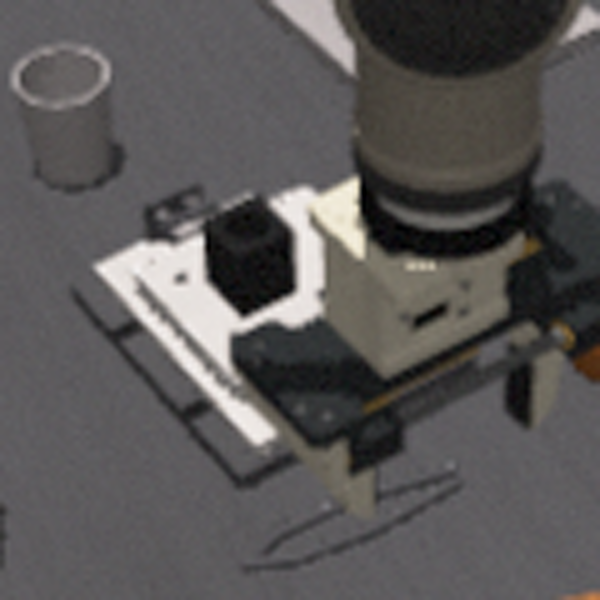

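View pics/top6.png

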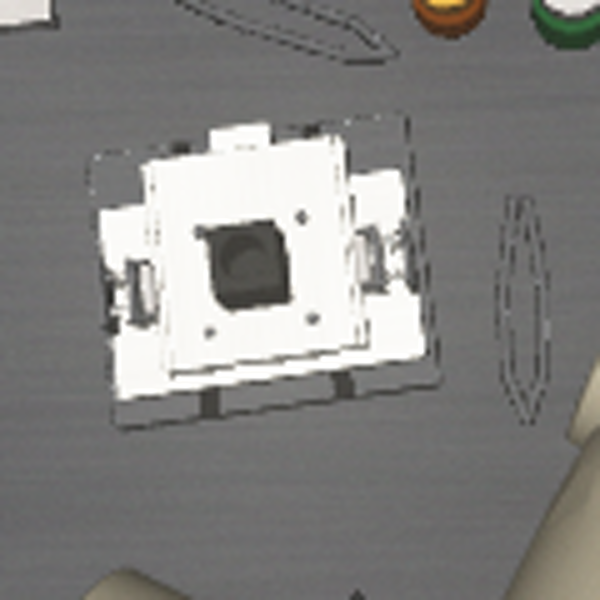

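View pics/top6f.png

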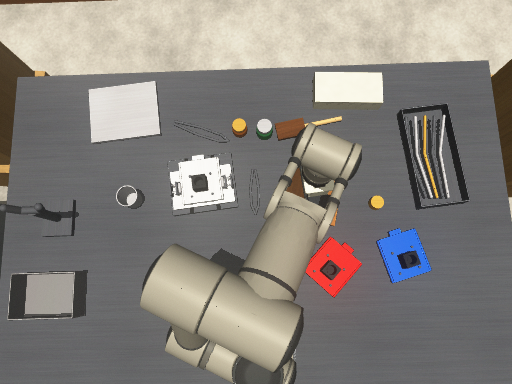

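Top px (248,265): the plate is on the carrier with its tongue forward, parallel to it. The gripper hides part of the side view, so I'll clear it to measure height and level.

Request:
apply_moves([
  {"offset": [-25, -20, -5], "rotation": [0, 0, 0]},
  {"offset": [-30, -20, -5], "rotation": [0, 0, 0]},
  {"offset": [-30, -20, 0], "rotation": [0, 0, 0]},
  {"offset": [-30, -20, 0], "rotation": [0, 0, 0]},
  {"offset": [-30, -20, 0], "rotation": [0, 0, 0]},
  {"offset": [-20, -10, 0], "rotation": [0, 0, 0]},
  {"offset": [0, 0, 0], "rotation": [0, 0, 0]},
  {"offset": [0, 0, 0], "rotation": [0, 0, 0]},
])

```text
time: 12.85
tool_pos: [0.3969, -0.3309, 0.3117]
tool_rot: [3.129, 0.002, 1.705]
contact_force: [-0.0, -0.0, 0.2]
opening: 0.0914
```

```bash
python3 look.py 7; python3 - <<'E'
import cv2,pickle
for n,(x,y) in (("side",(200,115)),("top",(165,145))):
    im=pickle.load(open(n+"7.pkl","rb"))["img"][y:y+72,x:x+85,::-1];cv2.imwrite(f"pics/{n}7z.png",cv2.resize(im,None,fx=8,fy=8,interpolation=2))
E
```

```text
12.85 [ 0.3969 -0.3309  0.3117] [3.1286e+00 1.7000e-03 1.7051e+00] F [-0.   -0.01  0.2 ] M [-0.07  0.02  0.03] op 0.0914
```

View pics/side7z.png

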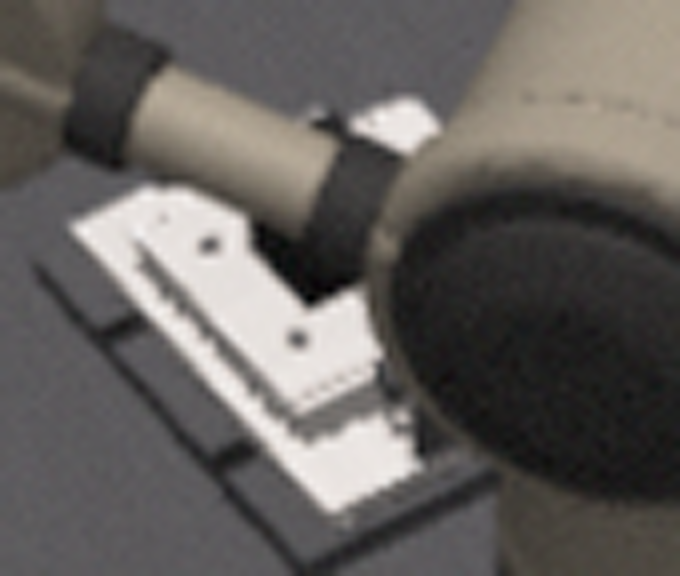

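View pics/top7z.png

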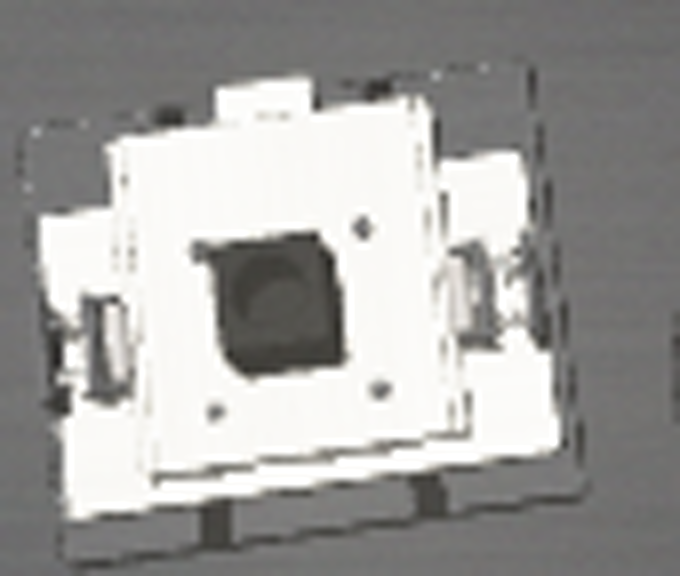

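```bash
python3 -c "
from h import *
plan([(.46,-.08,.31,1.8,8),(.42,.18,.31,2.1,8),(.2,.45,.31,2.6,10)])"
```

```text
[{"offset": [29.9, 12.0, 0.3], "rotation": [0.002, 0.0, -0.012]}, {"offset": [29.8, 12.3, 0.3], "rotation": [0.002, 0.0, -0.012]}, {"offset": [29.6, 12.7, 0.3], "rotation": [0.002, 0.0, -0.012]}, {"offset": [29.5, 13.0, 0.3], "rotation": [0.002, 0.0, -0.012]}, {"offset": [29.3, 13.4, 0.3], "rotation": [0.002, 0.0, -0.012]}, {"offset": [29.2, 13.7, 0.3], "rotation": [0.002, 0.0, -0.012]}, {"offset": [29.0, 14.1, 0.2], "rotation": [0.002, 0.0, -0.012]}, {"offset": [28.9, 14.4, 0.2], "rotation": [0.002, 0.0, -0.012]}, {"offset": [32.8, 2.5, 0.0], "rotation": [0.0, 0.0, -0.038]}, {"offset": [32.7, 3.7, 0.0], "rotation": [0.0, 0.0, -0.038]}, {"offset": [32.5, 5.0, 0.0], "rotation": [0.0, 0.0, -0.038]}, {"offset": [32.3, 6.2, 0.0], "rotation": [0.0, 0.0, -0.038]}, {"offset": [32.0, 7.4, 0.0], "rotation": [0.0, 0.0, -0.038]}, {"offset": [31.7, 8.6, 0.0], "rotation": [0.0, 0.0, -0.038]}, {"offset": [31.4, 9.8, 0.0], "rotation": [0.0, 0.0, -0.038]}, {"offset": [31.0, 10.9, 0.0], "rotation": [0.0, 0.0, -0.038]}, {"offset": [34.4, -5.4, 0.0], "rotation": [-0.0, 0.0, -0.05]}, {"offset": [34.6, -3.6, 0.0], "rotation": [-0.0, 0.0, -0.05]}, {"offset": [34.8, -1.9, 0.0], "rotation": [-0.0, 0.0, -0.05]}, {"offset": [34.8, -0.2, 0.0], "rotation": [-0.0, 0.0, -0.05]}, {"offset": [34.8, 1.6, 0.0], "rotation": [-0.0, 0.0, -0.05]}, {"offset": [34.7, 3.3, 0.0], "rotation": [-0.0, 0.0, -0.05]}, {"offset": [34.5, 5.0, 0.0], "rotation": [-0.0, 0.0, -0.05]}, {"offset": [34.2, 6.8, 0.0], "rotation": [-0.0, 0.0, -0.05]}, {"offset": [33.8, 8.5, 0.0], "rotation": [-0.0, 0.0, -0.05]}, {"offset": [33.3, 10.1, 0.0], "rotation": [-0.0, 0.0, -0.05]}]
```

Request:
apply_moves([
  {"offset": [30, 12, 0], "rotation": [0.002, 0, -0.012]},
  {"offset": [30, 12, 0], "rotation": [0.002, 0, -0.012]},
  {"offset": [30, 13, 0], "rotation": [0.002, 0, -0.012]},
  {"offset": [29, 13, 0], "rotation": [0.002, 0, -0.012]},
  {"offset": [29, 13, 0], "rotation": [0, 0, -0.012]},
  {"offset": [29, 14, 0], "rotation": [0, 0, -0.012]},
  {"offset": [29, 14, 0], "rotation": [0, 0, -0.012]},
  {"offset": [29, 14, 0], "rotation": [0, 0, -0.012]},
  {"offset": [33, 3, 0], "rotation": [0, 0, -0.038]},
  {"offset": [33, 4, 0], "rotation": [0, 0, -0.038]},
  {"offset": [32, 5, 0], "rotation": [0, 0, -0.038]},
  {"offset": [32, 6, 0], "rotation": [0, 0, -0.038]},
])

```text
time: 13.95
tool_pos: [0.4365, 0.0821, 0.3124]
tool_rot: [3.133, 0.002, 1.985]
contact_force: [1.1, 0.2, -0.2]
opening: 0.0916
```

```bash
python3 -c "
from h import *
st();plan([(.42,.18,.31,2.1,4),(.2,.45,.31,2.6,8)])"
```

```text
13.95 [0.4365 0.0821 0.3124] [3.1334e+00 2.0000e-03 1.9846e+00] F [ 1.13  0.22 -0.2 ] M [-0.1  -0.02 -0.08] op 0.0916
[{"offset": [24.1, 6.1, 0.6], "rotation": [0.002, 0.001, -0.029]}, {"offset": [23.9, 6.7, 0.6], "rotation": [0.002, 0.001, -0.029]}, {"offset": [23.7, 7.4, 0.6], "rotation": [0.002, 0.001, -0.029]}, {"offset": [23.4, 8.1, 0.6], "rotation": [0.002, 0.001, -0.029]}, {"offset": [43.0, -6.7, -0.0], "rotation": [0.0, 0.0, -0.063]}, {"offset": [43.4, -4.0, -0.0], "rotation": [0.0, 0.0, -0.063]}, {"offset": [43.5, -1.3, -0.0], "rotation": [0.0, 0.0, -0.063]}, {"offset": [43.5, 1.4, 0.0], "rotation": [0.0, 0.0, -0.063]}, {"offset": [43.3, 4.2, 0.0], "rotation": [0.0, 0.0, -0.063]}, {"offset": [43.0, 6.8, 0.0], "rotation": [0.0, 0.0, -0.063]}, {"offset": [42.5, 9.5, 0.0], "rotation": [0.0, 0.0, -0.063]}, {"offset": [41.8, 12.2, 0.0], "rotation": [0.0, 0.0, -0.063]}]
```

Request:
apply_moves([
  {"offset": [24, 6, 0], "rotation": [0.002, 0, -0.029]},
  {"offset": [24, 7, 0], "rotation": [0.002, 0, -0.029]},
  {"offset": [24, 7, 0], "rotation": [0.002, 0, -0.029]},
  {"offset": [24, 8, 0], "rotation": [0.002, 0, -0.029]},
  {"offset": [38, -6, 0], "rotation": [0, 0, -0.06]},
  {"offset": [38, -4, 0], "rotation": [0, 0, -0.06]},
  {"offset": [38, -1, 0], "rotation": [0, 0, -0.06]},
  {"offset": [38, 1, 0], "rotation": [0, 0, -0.06]},
  {"offset": [38, 4, 0], "rotation": [0, 0, -0.06]},
  {"offset": [38, 6, 0], "rotation": [0, 0, -0.06]},
  {"offset": [38, 8, 0], "rotation": [0, 0, -0.06]},
  {"offset": [0, 0, 0], "rotation": [0, 0, 0]},
])

```text
time: 14.95
tool_pos: [0.2133, 0.4142, 0.3145]
tool_rot: [3.136, -0.002, 2.587]
contact_force: [0.1, -0.9, -0.2]
opening: 0.0915
```

```bash
python3 look.py 8; python3 - <<'E'
import cv2,pickle
for n,(x,y) in (("side",(200,115)),("top",(165,145))):
    im=pickle.load(open(n+"8.pkl","rb"))["img"][y:y+72,x:x+85,::-1];cv2.imwrite(f"pics/{n}8z.png",cv2.resize(im,None,fx=8,fy=8,interpolation=2))
E
```

```text
14.95 [0.2133 0.4142 0.3145] [ 3.1363e+00 -2.3000e-03  2.5871e+00] F [ 0.13 -0.9  -0.18] M [-0.02  0.05 -0.04] op 0.0915
```

View pics/side8z.png

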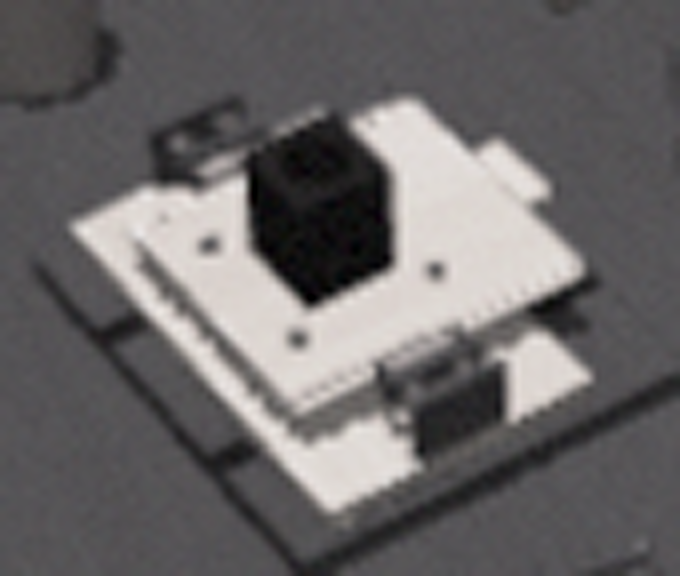

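View pics/top8z.png

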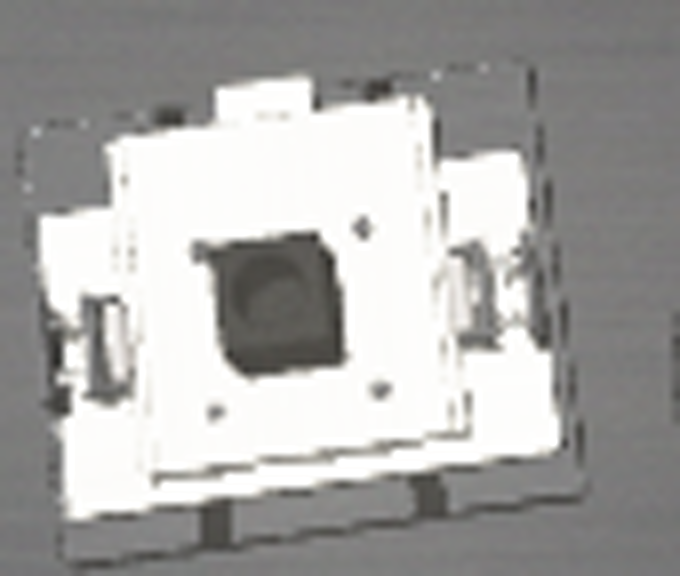

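```bash
python3 - <<'E'
from h import *
O={"top":(165,145),"side":(200,115)};L=[]
def a(n,c,P): L.append((n,full(*O[n],c),np.array(P,float)/1e3))
for n,cs in (("top",[(110,145),(430,97),(462,432),(157,472)]),("side",[(415,97),(588,268),(295,408),(138,228)])):
    for c,(sx,sy) in zip(cs,[(88,1),(88,-1),(-56,-1),(-56,1)]): a(n,c,(sx,sy*66.7,12))
for c,P in (((335,115),(22,22,69)),((388,172),(22,-22,69)),((390,262),(22,-22,14)),((312,303),(-22,-22,14)),((255,240),(-22,22,14)),((250,165),(-22,22,69))): a("side",c,P)
def res(p):
    R=Ro.from_euler("ZYX",p[3:6]).as_matrix()
    return np.concatenate([proj(n,p[:3]+R@P)-uv for n,uv,P in L])
r=least_squares(res,[.54,.174,.037,.107,0,0],loss="soft_l1")
s=np.sqrt(np.diag(np.linalg.inv(r.jac.T@r.jac)))*.5
print(r.x.round(4),s.round(4));print(r.fun.reshape(-1,2).round(1).tolist())
from cell import *
f=[read_camera(n) for n in("top","side")]
for q in("plate","block_grip","tongue"):
    for p in f: print(q,[(t["score"],t["location"]) for t in tip_of(q,p)])
for q in("tin","weight","frit_jar","jacks","tweezers","paddle"):
    print(q,[(t["score"],[round(float(v),3) for v in t["location"]]) for t in tip_of(q,f[0])[:2]])
t0=pickle.load(open("top0.pkl","rb"))
import cv2
d=cv2.absdiff(t0["img"],f[0]["img"]).max(2); 
n,_,stt,_=cv2.connectedComponentsWithStats((d>50).astype("uint8"))
print([x.tolist() for x in stt[1:] if x[4]>15])
E
```

```text
[ 0.5401  0.1734  0.0374  0.1    -0.001  -0.0124] [0.0009 0.0013 0.0017 0.0085 0.0148 0.0154]
[[0.2, -1.3], [-0.1, -0.6], [0.8, -0.3], [-1.6, 0.0], [-0.2, 0.2], [0.3, 0.2], [0.0, 0.5], [-1.3, -0.1], [-0.1, -0.7], [0.6, -0.6], [0.9, 0.8], [-0.6, 1.0], [-0.4, 1.4], [-1.0, -1.8]]
plate [(0.93, [0.2523, -0.2301, 0.0043]), (0.61, [0.2757, -0.4833, 0.0061]), (0.56, [0.541, 0.1717, 0.0329])]
plate [(0.82, [0.2723, -0.4854, -0.0033]), (0.79, [0.2537, -0.2317, -0.0011]), (0.72, [0.5376, 0.1746, 0.0399])]
block_grip [(0.95, [0.2755, -0.4853, 0.0477]), (0.93, [0.5417, 0.1781, 0.0884]), (0.83, [0.2529, -0.236, 0.0523]), (0.33, [0.7513, -0.2015, 0.0011]), (0.31, [0.64, 0.1876, 0.0472])]
block_grip [(0.8, [0.2795, -0.482, 0.0517]), (0.69, [0.5376, 0.1719, 0.0891]), (0.67, [0.2534, -0.2365, 0.0464])]
tongue [(0.95, [0.3249, -0.3084, 0.0128]), (0.9, [0.6409, 0.1862, 0.0452]), (0.7, [0.3761, -0.4556, 0.0122])]
tongue [(0.94, [0.6455, 0.1888, 0.0491]), (0.9, [0.3305, -0.3072, 0.0079]), (0.66, [0.3829, -0.4557, 0.0078]), (0.66, [0.7475, -0.2019, 0.0018])]
tin [(0.95, [0.505, 0.411, 0.001]), (0.57, [0.469, -0.402, -0.001])]
weight [(0.64, [0.471, -0.398, 0.0])]
frit_jar [(0.62, [0.732, -0.04, 0.004]), (0.48, [0.74, 0.047, -0.001])]
jacks [(0.59, [0.737, 0.181, -0.001])]
tweezers [(0.66, [0.519, -0.002, -0.001])]
paddle [(0.91, [0.75, -0.203, 0.0]), (0.57, [0.73, -0.041, 0.001])]
[[178, 154, 42, 17, 404], [289, 164, 49, 51, 1834], [189, 172, 20, 26, 306], [181, 184, 2, 11, 16], [210, 188, 7, 7, 23], [184, 198, 40, 8, 49], [102, 255, 142, 129, 3821], [0, 257, 148, 127, 7377], [87, 280, 4, 12, 37], [91, 285, 17, 18, 133], [118, 298, 15, 27, 203], [123, 308, 72, 71, 1564], [246, 317, 12, 15, 64], [35, 331, 14, 9, 47], [256, 332, 16, 15, 61], [284, 332, 5, 11, 31], [244, 338, 14, 10, 47], [272, 345, 22, 27, 156], [0, 358, 11, 17, 68], [149, 373, 18, 11, 88]]
```

```bash
python3 -c "
from cell import *
print(hand_in(),observe()['time'])"
```

```text
the job is handed in; nothing more can be done
the job is handed in; nothing more can be done
```

I seated the plate on the three-ball mount with its tongue forward, let go, and handed the job in at about 15 s of the 48 s allowed. I gripped the white plate's block by its x faces. From two camera views I placed the ball carrier about 12 mm behind the slot centre, so I lowered the plate there directly. The force reading while pressing past the rollers rose only about 12 N from the hanging load. The springs then pulled the plate down from about 42 mm, and no search slide was needed.

**Last checks:**
- **Held in place:** before letting go, nudging it each way along x met more than 5 N with under 1 mm of travel. I did not push to the full 8 N.
- **Position:** a fit to both cameras puts the plate's origin at about 37 mm, give or take 2 mm. It is about 11 mm from the mount's centre, and its x direction agrees with the mount's within 0.01 rad.
- **Level:** the fit gave a pitch of -0.001 rad and a roll of -0.012 rad, with about 0.015 rad uncertainty. This does not confirm the 0.02 rad limit, but it does argue against the 0.05 rad nose-down tilt of an unseated plate.
- **Bystanders:** comparing top views from before and after showed changes only at the plate's rest, the mount and the arm. The arm stood clear and touched nothing.

**Disagreements:** single network readings of the plate's origin height scattered from 33 to 40 mm around the fit.

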